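# Pass a tube rack through a gated transfer chute

### The job

With one fingertip press the outer flange of the transfer chute's sprung side gate down, so that the gate folds well open, and hold it there, and while it is held push the tube rack along the chute, past the gate's stop blade, until it is home against the end stop. The gate must stay off the rack and its tubes and must be shut again behind the rack when you finish. Push only: do not lift or tip the rack, leave the two tubes standing in it, and leave the bottle and the two vials beside the chute where they are.

Things in the scene. Friction and masses are not known exactly. Their poses are not given: they have to be found in the camera images.
- chute: Fixed white-walled chute on a flat metal bed, top 6 mm above the worktop. Origin: on the worktop, channel centre line, at the gate's stop blade. x = push direction (away from the robot), y left, z up. Bed x -202 to +118 mm, y -57 to +79. Channel y -47 to +47: right wall 6 mm thick, 30 mm high; left sill 5 mm thick, 14 mm high. End stop face at x = +106, 34 mm high.
- gate (a joint): Sprung side gate, left of the channel: 0 shut, grows as it folds outwards and down (over chute +y) to its stop at 0.92 rad. Hinge line along chute x at y = +56, z = 20 mm. L section: upright leaf 4 mm thick, 38 mm high, with a flat flange pointing outwards from its top. Springs shut in about 1 s (0.07 Nm at 0, 0.13 Nm open). From 0.7 rad its blade is clear of the rack.
- gate_flange (a point): Middle, along x, of the flat top of the gate's outward flange, 10 mm from its outer edge: chute y +102, z 58 mm when shut. Grey flange, chute x -182 to +38, y +54 to +111 mm when shut. Pressed down here from above to 25 mm over the worktop, straight down, the gate stands at 0.65 to 0.9 rad (dry friction). A fingertip can press anywhere along it and slide along x.
- blade_tip (a point): Middle of the inner end of the gate's stop blade, at chute x = 0, 5 mm thick along x. Shut, the blade reaches from the leaf to chute y = +27 mm, 44 to 58 mm above the worktop, and blocks the rack; it swings up and out with the gate.
- rack_home (a point): Fixed point on the bed where the rack's origin is when the rack is home (chute x = +67 mm, y = 0).
- rack: Loose navy blue open tube rack in the channel before the gate: 78 mm along its x (along the chute), 82 to 88 mm wide, 51 mm high, 0.15 to 0.3 kg. Origin at the centre of its underside. Rear face (to the robot) at x = -39 mm: cross bars over its whole width at 25-28 and 47-50 mm above its underside can be pushed on.
- tube_a: Loose capped 15 ml tube, 22 mm across the cap, 108 mm long, standing in the rack's front left hole (24 mm ahead and 24 mm left of the rack's centre). Origin at the centre of its lower end, z along the tube.
- tube_b: The same kind of tube in the rack's front right hole (24 mm ahead, 24 mm right).
- bottle: Bystander: loose bottle with blue cap, 44 mm across, 85 mm high, right of the chute. Origin at the centre of its underside.
- amber_vial: Bystander: loose vial with black cap, 32 mm across, 62 mm high, right of the chute, farther from the robot than the bottle. Origin at the centre of its underside.
- white_vial: Bystander: loose vial with white cap, 30 mm across, 68 mm high, left of the chute near its end-stop end. Origin at the centre of its underside.

How it is judged (in metres and radians):
On the way, in this order (a step that is already met when the one before it is completed fails the run):
1. a finger holds the gate open (0.6 rad or more) while the rack is still before it (value of joint gate above 0.6 rad and contact force between the fingers and gate above 0.2 N and x of rack in the frame of chute below -0.045 m), for 0.1 s.
2. with the gate still held open by a finger, the middle of the rack passes the stop blade (value of joint gate above 0.6 rad and contact force between the fingers and gate above 0.2 N and x of rack in the frame of chute above 0 m), for 0.1 s.
At the end, for the whole second after the job is handed in: The rack stands level and still on the bed within 12 mm of being home against the end stop (and within 16 mm of its home point), in line with the chute to 10 degrees, both tubes stand in it (leaning under 0.4 rad), and the gate is shut behind it (under 0.1 rad), not touching it (x of rack in the frame of chute above 0.055 m and horizontal distance between rack and rack_home below 0.016 m and angle between the x axis of rack and the x axis of chute, either way round below 0.18 rad and angle between rack's own z axis and vertical below 0.06 rad and linear speed of rack below 0.01 m/s and z of rack in the frame of chute below 0.01 m and value of joint gate below 0.1 rad and contact force between gate and rack below 0.5 N and horizontal distance between each of tube_a, tube_b and rack below 0.055 m and angle between each of tube_a, tube_b's own z axis and vertical below 0.4 rad).
It fails at once if the gate strikes or rests on the rack or a tube (over 2 N) (contact force between gate and rack above 2 N or contact force between gate and tube_a above 2 N or contact force between gate and tube_b above 2 N).
It fails at once if the rack is lifted (14 mm) or tipped (0.3 rad) (z of rack in the frame of chute above 0.02 m or angle between rack's own z axis and vertical above 0.3 rad).
It fails at once if a tube is lifted 25 mm out of the rack (z of any of tube_a, tube_b in the frame of rack above 0.028 m).
It fails at once if a bystander is moved 20 mm or tipped (distance of any of bottle, amber_vial, white_vial from where it was at the start of the episode above 0.02 m or angle between any of bottle, amber_vial, white_vial's own z axis and vertical above 0.4 rad).
It also fails if it takes over 48 s, if anything falls off the work surface, if the arm or the gripper's body presses on something with over 40 N, if the wrist force passes 120 N, or if a joint passes its speed limit or range.

### The arm

A 7-joint arm with a two-finger parallel gripper is mounted at the origin on a cart in front of the work surface, level with it; the furniture and walls round the work are solid. World frame = base frame: x ahead of the robot, y to its left, z up, the work surface at z = 0. Lengths are in m, angles in degrees, forces in N, time in s.
With the tool pointing down it reaches from about 0.4 to 0.9 m from the base axis. Payload 5.5 kg.
Tool frame: the origin (TCP) lies midway between the tips of the shut fingers; the grasp point (between the pads) lies 19 mm behind it; z points along the fingers, y is the line along which they close (so a half turn about z gives the same grasp; the last joint's range is limited). The gripper opens to 92 mm and grips with 3 to 60 N. Pads are 19 mm wide; open, the fingers measure 130 mm over their backs; the gripper's body (75 mm by 190 mm) begins 47 mm behind the grasp point.
Start: joints at [91.456, 28.699, -24.465, 88.831, 12.651, 65.22, -12.049], TCP at [0.153, -0.632, 0.227] pointing down, gripper open.
Joint ranges: [-164.97, 164.97], [-17.58, 116.51], [-87.97, 89.64], [11.32, 138.91], [-80.73, 260.73], [10.89, 115.49], [-147.41, 147.41]. Speed limits (degrees/s): [147.25, 147.25, 180, 180, 180, 180, 180].

### API

Orientations are given as a 3x3 rotation matrix whose columns are the frame's x, y, z axes.
In Python, from workcell import sensors, cams, job, nets gives the robot as it stands. The module is installed in compiled form; this text tells all that it offers.
- The arm moves only by the shell command python3 -m handwheel 'ROWS' [OPENING]. ROWS is a JSON object of lists of equal length, an entry for each row: "xyz": the shift along the tool's x, y, z in mm, a list of three; "angular": the turn, a rotation vector about the tool's x, y, z in rad, a list of three. In form: {"xyz": [[x, y, z], ...], "angular": [[ax, ay, az], ...]}. A call has 1 to 12 rows; each row is the pose to reach, as a shift and turn from the pose commanded when the call began, along the tool's axes at that moment; what a row does not reach only later rows make up. A row lasts 1/10 s, in which the tool goes at most 50 mm and 8.59 degrees, less where a joint would pass 70% of its speed; a pose out of reach is approached as far as the arm can. A call with a gripper value outside its range is refused whole. OPENING is the gripper command: -1 is shut, 1 is fully open, values between are in proportion, set as the call begins (- or left out, the last holds). The fingers move at their own pace and stop on an object; the grip force is fixed at half the most. Time passes only in rows, so rows that repeat a pose let the fingers close. It gives the time, the measured TCP pose, the force, the opening and the grip force at its end, in the units of the state.
- sensors.read_state(): the state, without advancing time (a new reading comes with each control period).
- cams.snapshot(name): name is "scene" or "top" or "wrist"; returns a dict with "color" (384x512x3 uint8, red, green, blue), "vertical_fov" (degrees; the focal length in pixels is half the picture's height over the tangent of half this angle, whatever the lens; pixels are square), "cx", "cy" (the principal point, pixels), "distortion" ([k1, k2, p1, p2, k3] as OpenCV has them; the pictures are not rectified), "rvec" (rotation vector, rad) and "tvec" (3), from world to camera coordinates, as OpenCV has them. Camera axes: x right, y down, z forward; pixel columns grow to the right and rows downward; lengths in m; the calibration is good to about 2 mm. A picture is of the moment at which its call begins. There is no depth.
- job.hand_in(): hands the job in; it is judged then, once.
Trained networks look in a picture, given as the dict that the camera call returned (one of the last four; its "shot" number tells which), for a name from the list of things; names that differ only in an ending like _2 or _b are one class to them, and where a whole thing is asked for, a point or a joint stands for the part that bears it (a point fixed in the world has none). Each returns a list of dicts, best first, with "confidence" (0 to 1); they miss things now and then, are a little off and sometimes report something else, mostly with a low value. They report only what shows in the picture. A call takes as long as a camera call.
- nets.recognise(thing, picture): "extent" ([centre column, centre row, width, height] in pixels, round what is visible of it).
- nets.spot_point(thing, picture): "position" ([column, row] in pixels: a listed point, or the origin of a listed thing).
The state is a dict: "time": time; "joint_positions": joint angles; "dq": joint speeds; "effort": joint torques, N m; "eef_pos": TCP position; "ee_rot": TCP orientation; "contact_force": force on the tool from outside, world axes, zero at the start; "moment": the same for the moment, N m; "gripper_width": opening from 0.0 (shut) to 1.0 (fully open); "gripper_force": force on a finger pad.
Only numpy, scipy, OpenCV 4.12 (cv2) and the standard library are available. Lean on these libraries where they do the work, as an engineer would, in place of code of your own. Each camera call takes 0.05 s, during which the arm holds its last target. There are 200 camera calls.

## Working session

There is one attempt and no reset: what is moved stays moved. The work goes in short steps, Python scripts to look and compute and a shell command to move; the robot and the scene stay as the last step left them, time stands still between calls to the robot, and variables do not carry over. Pictures are saved under pics/ and viewed, at most 13 in all, crops included, and the job is handed in when it is done.

```bash
mkdir -p pics; cat > h.py <<'E'
import numpy as np, cv2
from workcell import sensors, cams, job, nets
def K(p):
    f=p["color"].shape[0]/2/np.tan(np.radians(p["vertical_fov"])/2)
    return np.array([[f,0,p["cx"]],[0,f,p["cy"]],[0,0,1]])
def ray(p,uv):
    n=cv2.undistortPoints(np.array([[uv]],float),K(p),np.array(p["distortion"],float)).ravel()
    R=cv2.Rodrigues(np.array(p["rvec"],float))[0]; t=np.array(p["tvec"],float).ravel()
    return -R.T@t, R.T@np.array([n[0],n[1],1])
def atz(p,uv,z):
    c,d=ray(p,uv); return c+d*(z-c[2])/d[2]
def tri(obs):
    A=0;b=0
    for p,uv in obs:
        c,d=ray(p,uv); d/=np.linalg.norm(d); M=np.eye(3)-np.outer(d,d); A=A+M; b=b+M@c
    return np.linalg.solve(A,b)
def proj(p,X):
    return cv2.projectPoints(np.array(X,float).reshape(-1,1,3),np.array(p["rvec"],float),np.array(p["tvec"],float),K(p),np.array(p["distortion"],float))[0].reshape(-1,2)
def save(p,n): cv2.imwrite("pics/"+n,p["color"][:,:,::-1])
E
python3 - <<'E'
from h import *
np.set_printoptions(precision=4,suppress=True)
s=sensors.read_state();print({k:s[k] for k in("time","eef_pos","ee_rot","contact_force","gripper_width")})
P={n:cams.snapshot(n) for n in("scene","top")}
cv2.imwrite("pics/a.png",np.hstack([cv2.resize(P[n]["color"][:,:,::-1],(400,300)) for n in P]))
for n in P: save(P[n],n+"0.png")
for t in["gate_flange","blade_tip","rack_home","rack","chute","tube_a","bottle","amber_vial","white_vial"]:
    o=[]
    for n in P:
        r=nets.spot_point(t,P[n])
        print(t,n,[(np.round(q["position"],1),round(q["confidence"],2)) for q in r[:2]])
        if r:o.append((P[n],r[0]["position"]))
    if len(o)==2: print("   ",tri(o))
E
```

```text
{'time': 0.0, 'eef_pos': array([ 0.1529, -0.631 ,  0.2257]), 'ee_rot': array([[ 0.9719,  0.2356, -0.0004],
       [ 0.2356, -0.9719,  0.0019],
       [ 0.    , -0.0019, -1.    ]]), 'contact_force': array([ 1.0073, -0.3768, -0.3941]), 'gripper_width': 1.004347684602631}
gate_flange scene [(array([185. , 207.4]), 0.6)]
gate_flange top [(array([188.7, 229. ]), 0.67)]
    [0.4985 0.3431 0.0492]
blade_tip scene [(array([240.4, 214.4]), 0.98)]
blade_tip top [(array([240. , 202.9]), 0.7)]
    [0.5449 0.2463 0.0584]
rack_home scene [(array([281.7, 229.8]), 0.89), (array([250.1, 200.6]), 0.25)]
rack_home top [(array([259.8, 173.7]), 0.72)]
    [0.609  0.2042 0.0051]
rack scene [(array([199.9, 262.8]), 0.67)]
rack top [(array([239.9, 257.7]), 0.67)]
    [0.4453 0.2497 0.0062]
chute scene [(array([253.3, 244.4]), 0.55)]
chute top [(array([256.5, 204.8]), 0.58)]
    [0.5459 0.2149 0.0039]
tube_a scene [(array([205. , 250.2]), 0.95)]
tube_a top [(array([256.4, 252. ]), 0.68), (array([232.7, 245.1]), 0.54)]
    [0.4488 0.2242 0.052 ]
bottle scene [(array([269.8, 283.6]), 0.93)]
bottle top [(array([298.1, 224.7]), 0.62)]
    [ 0.5045  0.1354 -0.0083]
amber_vial scene [(array([301.7, 260.8]), 0.61)]
amber_vial top [(array([305.3, 185.4]), 0.71), (array([297.1, 224.9]), 0.68)]
    [0.5782 0.1214 0.003 ]
white_vial scene [(array([250.1, 200.9]), 0.81)]
white_vial top [(array([204.8, 154.2]), 0.68)]
    [ 0.6484  0.3158 -0.005 ]
```

View pics/top0.png

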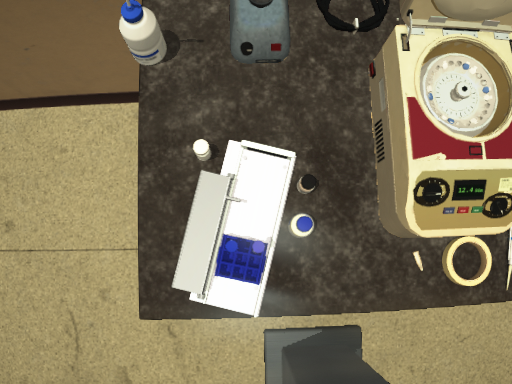

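View pics/scene0.png

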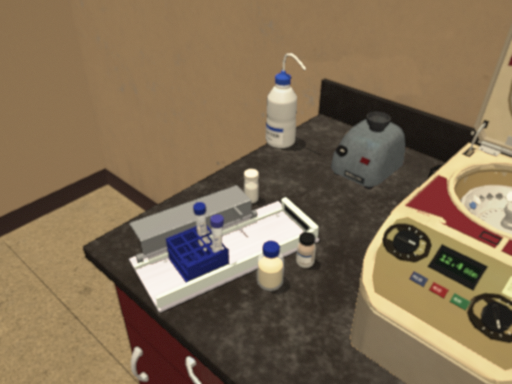

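The top view shows the chute with yaw ≈ -12°. The flange spans (175,290)–(225,172), the rack is at (241,260) with tubes at (232,245) and (259,247), the blade is at (240,200) and the bottle at (301,225). The scene view agrees, and the centrifuge is on the right. Next I fit the chute pose and check where the wrist camera sits.

```bash
cat >> h.py <<'E'
from scipy.optimize import least_squares
CH=dict(gate_flange=(-.072,.102,.058),blade_tip=(0,.027,.051),rack_home=(.067,0,.006),chute=(0,0,0))
def w(q,X):
    c,s=np.cos(q[2]),np.sin(q[2]); X=np.atleast_2d(X)
    return np.c_[q[0]+c*X[:,0]-s*X[:,1],q[1]+s*X[:,0]+c*X[:,1],X[:,2]]
def inv(q,P):
    c,s=np.cos(q[2]),np.sin(q[2]); d=np.array(P)[:2]-q[:2]; return np.array([c*d[0]+s*d[1],-s*d[0]+c*d[1],P[2]])
E
python3 - <<'E'
from h import *
np.set_printoptions(precision=4,suppress=True)
P={n:cams.snapshot(n) for n in("scene","top")}
obs=[]
for t in CH:
    for n in P:
        r=nets.spot_point(t,P[n])
        if r: obs.append((t,n,np.array(r[0]["position"])))
def f(q): return np.concatenate([proj(P[n],w(q,CH[t]))[0]-uv for t,n,uv in obs])
r=least_squares(f,[.546,.215,-.2],loss="soft_l1"); q=r.x; print(q,np.degrees(q[2])); print(f(q).reshape(-1,2))
np.save("q.npy",q)
for n in P:
    im=P[n]["color"][:,:,::-1].copy()
    for L in [[(-.202,-.057,.006),(.118,-.057,.006),(.118,.079,.006),(-.202,.079,.006)],[(-.182,.054,.058),(.038,.054,.058),(.038,.111,.058),(-.182,.111,.058)]]:
        cv2.polylines(im,[np.round(proj(P[n],w(q,L))).astype(int).reshape(-1,1,2)],True,(0,255,0),1)
    P[n]["im"]=im
cv2.imwrite("pics/fit.png",np.hstack([cv2.resize(P["top"]["im"][120:330,130:340],(400,400),interpolation=2),cv2.resize(P["scene"]["im"][150:330,110:330],(400,327),interpolation=2)[:400].copy() if 0 else cv2.resize(P["scene"]["im"][140:340,120:320],(400,400),interpolation=2)]))
# rack: rear lower etc via nets
r=[(P[n],nets.spot_point("rack",P[n])[0]["position"]) for n in P]
print("rack",inv(q,tri(r)),[inv(q,atz(p,uv,.006)) for p,uv in r])
for t,h in(("bottle",0),("amber_vial",0),("white_vial",0)):
    print(t,[inv(q,atz(P[n],nets.spot_point(t,P[n])[0]["position"],h)) for n in P])
s=sensors.read_state(); p=cams.snapshot("wrist"); c,d=ray(p,(p["cx"],p["cy"]))
R=np.array(s["ee_rot"]);print("wristcam in tool",R.T@(c-s["eef_pos"]),R.T@d)
E
```

```text
[ 0.5435  0.2176 -0.2323] -13.310482983373218
[[   2.5128   -0.1954]
 [-103.8645    4.8357]
 [   3.2592    2.6489]
 [   1.0198   -0.5821]
 [  -0.5752    0.7276]
 [  -0.4827   -0.6864]
 [  -2.4731   -0.3181]]
rack [-0.1002  0.0108  0.0053] [array([-0.1013,  0.0105,  0.006 ]), array([-0.0993,  0.0104,  0.006 ])]
bottle [array([-0.0234, -0.093 ,  0.    ]), array([-0.0194, -0.0851,  0.    ])]
amber_vial [array([ 0.0509, -0.0795,  0.    ]), array([ 0.0579, -0.0841,  0.    ])]
white_vial [array([0.078 , 0.1202, 0.    ]), array([0.0765, 0.1178, 0.    ])]
wristcam in tool [ 0.0819 -0.0013 -0.1575] [-0.3022  0.0001  0.9532]
```

View pics/fit.png

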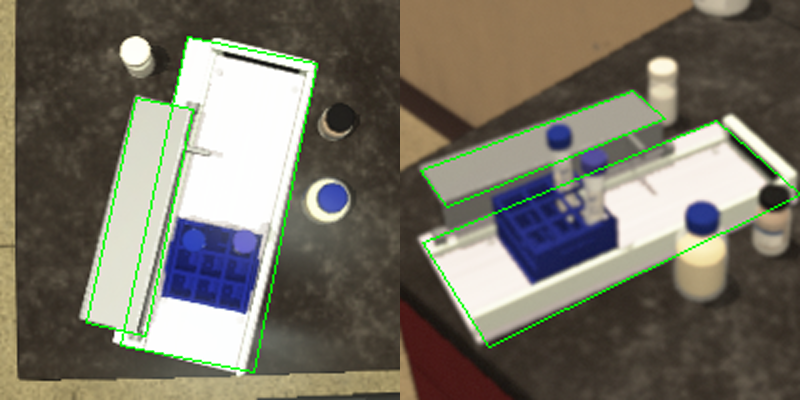

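```bash
python3 -m handwheel '{"xyz":[[24,-25,-8],[48,-50,-16],[72,-75,-24],[96,-100,-32],[120,-125,-40],[144,-150,-48],[168,-175,-56],[192,-200,-64],[216,-225,-72],[240,-250,-80],[264,-275,-88],[288,-300,-96]],"angular":[[0,0,-0.12],[0,0,-0.24],[0,0,-0.36],[0,0,-0.48],[0,0,-0.6],[0,0,-0.72],[0,0,-0.84],[0,0,-0.96],[0,0,-1.08],[0,0,-1.2],[0,0,-1.32],[0,0,-1.44]]}' 1
python3 - <<'E'
from h import *
s=sensors.read_state();print(s["time"],np.round(s["eef_pos"],3),np.round(s["joint_positions"],0));print(np.round(s["ee_rot"],3))
R=np.array(s["ee_rot"]);yaw=np.arctan2(R[1,0],R[0,0]);q=np.load("q.npy")
for T in [(.42,.02,.32),w(q,(-.165,.052,.16))[0]]: print(T,np.round(R.T@(np.array(T)-s["eef_pos"])*1000))
print("turn",-(q[2]+np.pi-yaw))
E
```

```text
time: 3.15
eef_pos: [0.3629, -0.271, 0.3233]
ee_rot: [[-0.112, 0.994, 0.0], [0.994, 0.112, -0.001], [-0.001, -0.0, -1.0]]
contact_force: [0.8, 0.1, 0.5]
gripper_width: 1.003
gripper_force: 0.0
3.15 [ 0.363 -0.271  0.323] [ 84.   4. -52. 108.   3.  70.  37.]
[[-0.112  0.994  0.   ]
 [ 0.994  0.112 -0.001]
 [-0.001 -0.    -1.   ]]
(0.42, 0.02, 0.32) [283.  89.   3.]
[0.3948969  0.30617453 0.16      ] [570.  96. 163.]
turn -1.2265112656006185
```

```bash
python3 -m handwheel '{"xyz":[[40,13,0],[80,26,0],[120,39,0],[160,52,0],[200,65,0],[240,77,0],[280,88,0],[320,90,0],[360,92,0],[400,94,0],[440,95,0],[480,96,0]],"angular":[[0,0,-0.1],[0,0,-0.2],[0,0,-0.3],[0,0,-0.4],[0,0,-0.5],[0,0,-0.6],[0,0,-0.7],[0,0,-0.8],[0,0,-0.9],[0,0,-1.0],[0,0,-1.1],[0,0,-1.226]]}'
python3 - <<'E'
from h import *
s=sensors.read_state();print(s["time"],np.round(s["eef_pos"],3),np.round(s["joint_positions"],0));print(np.round(s["ee_rot"],3))
R=np.array(s["ee_rot"]);yaw=np.arctan2(R[1,0],R[0,0]);q=np.load("q.npy")
for T in [w(q,(-.165,.052,.20))[0]]: print(T,np.round(R.T@(np.array(T)-s["eef_pos"])*1000))
print("turn",-(q[2]+np.pi-yaw))
p=cams.snapshot("wrist")
for t in list(CH)+["rack","tube_a"]:
    for o in nets.spot_point(t,p)[:2]: print(t,np.round(o["position"]),round(o["confidence"],2),inv(q,atz(p,o["position"],CH[t][2] if t in CH else .006)))
im=p["color"][:,:,::-1].copy()
for L in [[(-.202,-.057,.006),(.118,-.057,.006),(.118,.079,.006),(-.202,.079,.006)],[(-.182,.054,.058),(.038,.054,.058),(.038,.111,.058),(-.182,.111,.058)],[(-.2,-.047,.03),(.1,-.047,.03)]]:
    cv2.polylines(im,[np.round(proj(p,w(q,L))).astype(int).reshape(-1,1,2)],True,(0,255,0),1)
cv2.imwrite("pics/w1.png",im)
E
```

```text
time: 4.35
eef_pos: [0.4067, 0.2163, 0.3228]
ee_rot: [[-0.973, 0.233, 0.001], [0.233, 0.973, -0.0], [-0.001, -0.0, -1.0]]
contact_force: [1.0, -1.3, 0.6]
gripper_width: 0.999
gripper_force: 0.0
4.35 [0.407 0.216 0.323] [ 40.  14. -81. 107.  14.  72.  32.]
[[-0.973  0.233  0.001]
 [ 0.233  0.973 -0.   ]
 [-0.001 -0.    -1.   ]]
[0.3948969  0.30617453 0.2       ] [ 33.  85. 123.]
turn -0.0026760684118798395
gate_flange [338. 202.] 0.96 [-0.06685512  0.11021179  0.058     ]
blade_tip [285. 238.] 0.63 [0.00150699 0.02731811 0.051     ]
rack_home [267. 257.] 0.93 [ 0.06443013 -0.0012759   0.006     ]
rack_home [288. 236.] 0.32 [0.02021626 0.03792463 0.006     ]
chute [270. 223.] 0.57 [-0.00475072  0.00390327  0.        ]
rack [275. 171.] 0.84 [-0.10736584  0.01086682  0.006     ]
rack [267. 256.] 0.48 [ 0.06398256 -0.00167622  0.006     ]
tube_a [286. 185.] 0.7 [-0.08151455  0.03060384  0.006     ]
tube_a [260. 182.] 0.62 [-0.08647178 -0.01560742  0.006     ]
```

View pics/w1.png

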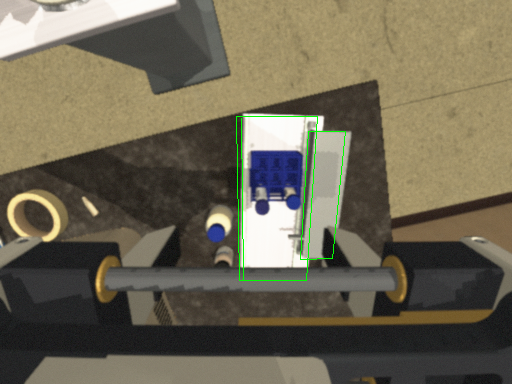

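The wrist view (mounted reversed) shows the rack at (275,172), the blade at (292,237) and the flange running (335,132)–(318,258). The real chute is 3–4 mm right of the overlay at its robot end. I refit with all three views and start the approach.

```bash
python3 -m handwheel '{"xyz":[[7,17,10],[14,34,20],[21,51,30],[28,68,40],[33,85,50]],"angular":[[0,0,0],[0,0,0],[0,0,0],[0,0,0],[0,0,0]]}'
cat >> h.py <<'E'
def refit(q0,P,extra=()):
    obs=[]
    for t in CH:
        for p in P:
            for o in nets.spot_point(t,p)[:1]: obs.append((t,p,np.array(o["position"])))
    f=lambda q: np.concatenate([proj(p,w(q,CH[t]))[0]-uv for t,p,uv in obs])
    r=least_squares(f,q0,loss="soft_l1"); return r.x,[(t,np.round(e,1)) for (t,_,_),e in zip(obs,f(r.x).reshape(-1,2))]
E
python3 - <<'E'
from h import *
s=sensors.read_state();print(np.round(s["joint_positions"],0))
q=np.load("q.npy")
P=[cams.snapshot(n) for n in("scene","top","wrist")]
q,e=refit(q,P);print(q,np.degrees(q[2]),e);np.save("q.npy",q)
print("rack",[inv(q,atz(p,nets.spot_point("rack",p)[0]["position"],.006)) for p in P])
im=P[2]["color"][:,:,::-1].copy(); im2=P[1]["color"][:,:,::-1].copy()
for L in [[(-.202,-.057,.006),(.118,-.057,.006),(.118,.079,.006),(-.202,.079,.006)],[(-.182,.054,.058),(.038,.054,.058),(.038,.111,.058),(-.182,.111,.058)],[(-.2,-.047,.036),(.1,-.047,.036)]]:
  for p,i in((P[2],im),(P[1],im2)): cv2.polylines(i,[np.round(proj(p,w(q,L))*8).astype(int).reshape(-1,1,2)],True,(0,255,0),1,cv2.LINE_AA,3)
cv2.imwrite("pics/w2.png",np.hstack([cv2.resize(im[50:300,150:400],(400,400)),cv2.resize(im2[120:330,130:340],(400,400),interpolation=2)]))
R=np.array(s["ee_rot"]);yaw=np.arctan2(R[1,0],R[0,0])
T=w(q,(-.165,.052,.20))[0];print(np.round(R.T@(T-s["eef_pos"])*1000)); print("turn",-(q[2]+np.pi-yaw))
E
```

```text
time: 5.2
eef_pos: [0.3959, 0.3038, 0.2725]
ee_rot: [[-0.971, 0.241, 0.001], [0.241, 0.971, -0.001], [-0.001, -0.001, -1.0]]
contact_force: [1.0, -0.4, 0.3]
gripper_width: 1.0
gripper_force: 0.0
[ 18.  22. -71. 106.  23.  68.  15.]
[ 0.54327975  0.22184106 -0.26730967] -15.315715916672042 [('gate_flange', array([-0.8,  1.6])), ('gate_flange', array([0.8, 0.5])), ('gate_flange', array([0. , 1.4])), ('blade_tip', array([ 1.4, -1.5])), ('blade_tip', array([-1.4,  1. ])), ('rack_home', array([0.2, 0.1])), ('rack_home', array([ 71.7, -55.4])), ('rack_home', array([-0.3, -2. ])), ('chute', array([-0.7, -3.1])), ('chute', array([-4. ,  1.4])), ('chute', array([-0.3,  1.4]))]
rack [array([-0.10048981,  0.00129055,  0.006     ]), array([-0.10446296,  0.00152586,  0.006     ]), array([-0.10033522,  0.0006944 ,  0.006     ])]
[ 1. 12. 72.]
turn 0.02392729775725355
```

View pics/w2.png

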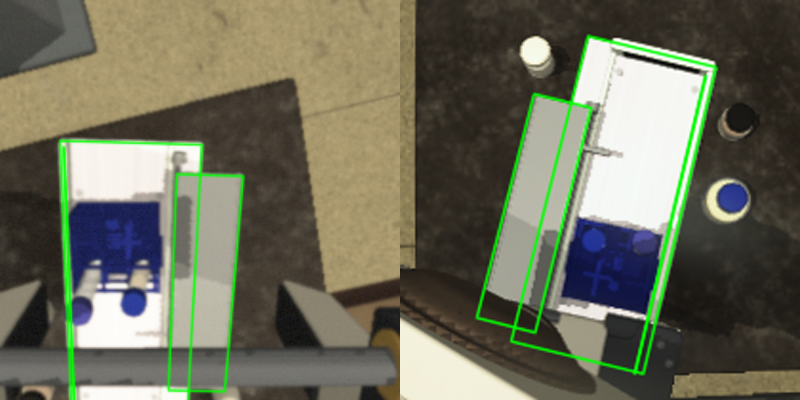

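```bash
python3 -m handwheel '{"xyz":[[0,3,28],[0,6,56],[1,9,84],[1,12,112],[1,12,140],[1,12,168],[1,12,190],[1,12,190]],"angular":[[0,0,0.01],[0,0,0.02],[0,0,0.024],[0,0,0.024],[0,0,0.024],[0,0,0.024],[0,0,0.024],[0,0,0.024]]}'
python3 - <<'E'
from h import *
s=sensors.read_state();print(np.round(s["joint_positions"],0))
q=np.load("q.npy"); print("tcp chute",inv(q,s["eef_pos"]))
P=[cams.snapshot(n) for n in("wrist","scene")]
print("rack",[inv(q,atz(p,o["position"],.006)) for p in P for o in nets.spot_point("rack",p)[:1]])
cv2.imwrite("pics/w3.png",np.hstack([cv2.resize(P[0]["color"][:,:,::-1],(400,300)),cv2.resize(P[1]["color"][140:290,100:300,::-1],(400,300),interpolation=2)]))
R=np.array(s["ee_rot"]);yaw=np.arctan2(R[1,0],R[0,0]);print("turn",-(q[2]+np.pi-yaw))
E
```

```text
time: 6.9
eef_pos: [0.3946, 0.3161, 0.0802]
ee_rot: [[-0.966, 0.258, -0.004], [0.258, 0.966, -0.003], [0.004, -0.004, -1.0]]
contact_force: [-0.2, -0.6, 0.0]
gripper_width: 1.002
gripper_force: 0.0
[  2.  37. -56. 115.  40.  50.  -1.]
tcp chute [-0.16832657  0.05160477  0.08016428]
rack [array([-0.10427761,  0.00014219,  0.006     ]), array([-0.10306367,  0.00517957,  0.006     ])]
turn 0.006080174796013527
```

View pics/w3.png

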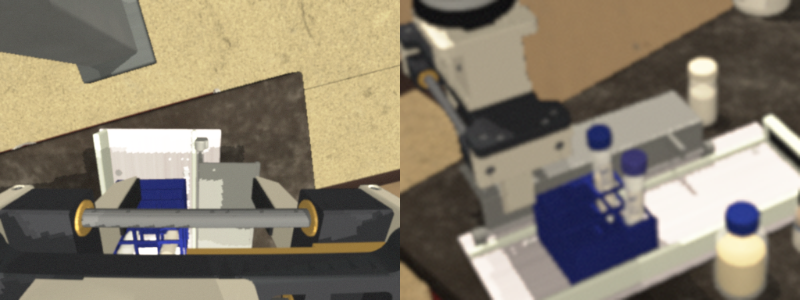

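```bash
python3 - <<'E'
from h import *
s=sensors.read_state();q=np.load("q.npy");p=cams.snapshot("wrist")
R=np.array(s["ee_rot"])
im=p["color"][:,:,::-1].copy()
for sgn in(-1,1):
    F=[s["eef_pos"]+R@np.array([a,sgn*b,0]) for a,b in((-.0095,.046),(-.0095,.065),(.0095,.065),(.0095,.046))]
    cv2.polylines(im,[np.round(proj(p,F)).astype(int).reshape(-1,1,2)],True,(0,0,255),1)
for x in(-.139,-.061):
    cv2.polylines(im,[np.round(proj(p,w(q,[(x,-.043,.056),(x,.043,.056)]))).astype(int).reshape(-1,1,2)],True,(0,255,255),1)
L=[(-.182,.054,.058),(.038,.054,.058),(.038,.111,.058),(-.182,.111,.058)]
cv2.polylines(im,[np.round(proj(p,w(q,L))).astype(int).reshape(-1,1,2)],True,(0,255,0),1)
cv2.imwrite("pics/w4.png",cv2.resize(im[150:350,60:460],(800,400),interpolation=2))
E
```

```text
(no output)
```

View pics/w4.png

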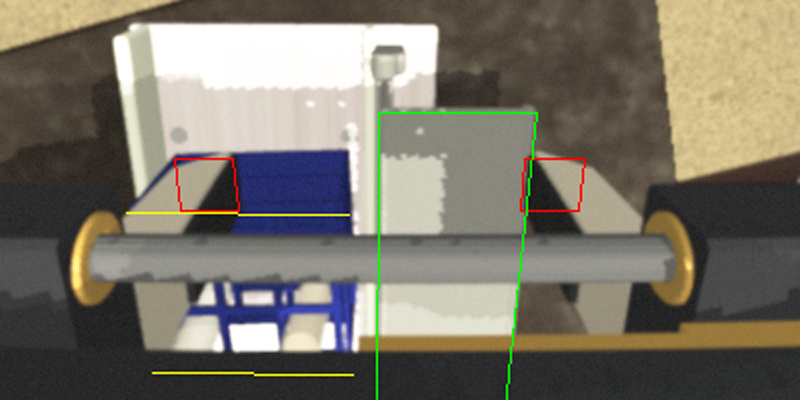

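The finger outlines match. The inner edge of finger A is over the flange about 13 mm inside its outer edge, and finger B is behind the rack's rear face. Now pressing, drifting outwards as the flange folds.

```bash
python3 -m handwheel '{"xyz":[[0,0,10],[0,0,20],[0,0,27],[0,0,34],[0,2,39],[0,4,44],[0,6,48],[0,8,52],[0,9,55],[0,9,57],[0,9,57],[0,9,57]],"angular":[[0,0,0],[0,0,0],[0,0,0],[0,0,0],[0,0,0],[0,0,0],[0,0,0],[0,0,0],[0,0,0],[0,0,0],[0,0,0],[0,0,0]]}'
python3 - <<'E'
from h import *
s=sensors.read_state();q=np.load("q.npy"); print("tcp chute",inv(q,s["eef_pos"]))
P=[cams.snapshot(n) for n in("wrist","scene")]
for p in P:
    for t in("blade_tip","gate_flange","rack"): print(t,[(np.round(o["position"]),round(o["confidence"],2)) for o in nets.spot_point(t,p)[:2]])
for th in(0,.5,.6,.7,.8,.92):
    a=lambda y,z:(.056+(y-.056)*np.cos(th)+(z-.02)*np.sin(th),.02+(z-.02)*np.cos(th)-(y-.056)*np.sin(th))
    print(th,np.round(proj(P[1],w(q,[(0,)+a(.027,.051),(.038,)+a(.111,.058),(.038,)+a(.056,.058)]))).tolist())
cv2.imwrite("pics/w5.png",np.hstack([cv2.resize(P[0]["color"][:,:,::-1],(400,300)),cv2.resize(P[1]["color"][140:290,100:300,::-1],(400,300),interpolation=2)]))
E
```

```text
time: 8.35
eef_pos: [0.3999, 0.3294, 0.0263]
ee_rot: [[-0.966, 0.258, 0.002], [0.258, 0.966, 0.006], [-0.001, 0.006, -1.0]]
contact_force: [2.0, 5.6, 0.8]
gripper_width: 1.001
gripper_force: 2.4
tcp chute [-0.16674062  0.06584218  0.02633997]
blade_tip []
gate_flange []
rack [(array([165., 301.]), 0.56)]
blade_tip [(array([234., 203.]), 0.73)]
gate_flange [(array([187., 218.]), 0.95)]
rack [(array([200., 262.]), 0.59)]
0 [[242.0, 216.0], [237.0, 184.0], [251.0, 198.0]]
0.5 [[237.0, 206.0], [234.0, 193.0], [246.0, 195.0]]
0.6 [[235.0, 205.0], [234.0, 196.0], [245.0, 195.0]]
0.7 [[234.0, 203.0], [234.0, 198.0], [244.0, 195.0]]
0.8 [[233.0, 202.0], [234.0, 201.0], [244.0, 196.0]]
0.92 [[232.0, 201.0], [235.0, 205.0], [243.0, 196.0]]
```

View pics/w5.png

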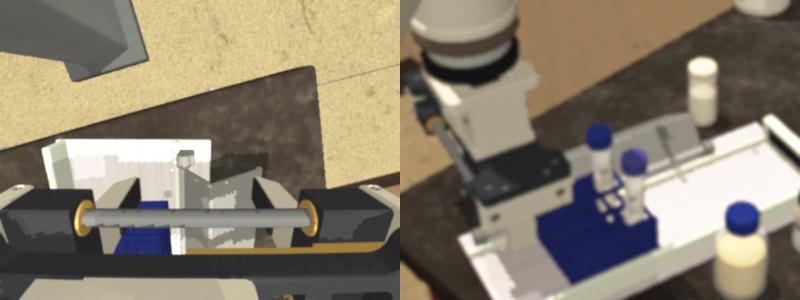

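The gate is folded to about 0.65–0.7 rad. The scene view shows the blade tip raised to (234,203) and the rack untouched. I press a little deeper and take the first part of the push.

```bash
python3 -m handwheel '{"xyz":[[0,0,3],[0,0,6],[0,0,8],[0,0,8],[-5,0,8],[-10,0,8],[-14,0,8],[-19,0,8],[-25,0,8],[-31,0,8],[-38,0,8],[-45,0,8]],"angular":[[0,0,0],[0,0,0],[0,0,0],[0,0,0],[0,0,0],[0,0,0],[0,0,0],[0,0,0],[0,0,0],[0,0,0],[0,0,0],[0,0,0]]}'
python3 - <<'E'
from h import *
s=sensors.read_state();q=np.load("q.npy"); print("tcp chute",inv(q,s["eef_pos"]))
P=[cams.snapshot(n) for n in("scene","top")]
for p in P:
    for t in("blade_tip","gate_flange","rack"): print(t,[(np.round(o["position"]),round(o["confidence"],2)) for o in nets.spot_point(t,p)[:2]])
print("rack",[inv(q,atz(p,o["position"],.006)) for p in P for o in nets.spot_point("rack",p)[:1]])
cv2.imwrite("pics/w6.png",np.hstack([cv2.resize(P[1]["color"][120:330,130:340,::-1],(400,400),interpolation=2),cv2.resize(P[0]["color"][140:340,120:320,::-1],(400,400),interpolation=2)]))
E
```

```text
time: 9.95
eef_pos: [0.4424, 0.3141, 0.0175]
ee_rot: [[-0.966, 0.259, -0.0], [0.259, 0.966, -0.001], [0.0, -0.001, -1.0]]
contact_force: [-3.2, 3.2, 2.0]
gripper_width: 1.002
gripper_force: 2.1
tcp chute [-0.12160854  0.06231386  0.01750737]
blade_tip [(array([230., 201.]), 0.79)]
gate_flange [(array([302., 260.]), 0.62), (array([232., 203.]), 0.27)]
rack [(array([216., 255.]), 0.96)]
blade_tip [(array([223., 193.]), 0.69)]
gate_flange [(array([187., 228.]), 0.83)]
rack [(array([246., 239.]), 0.88)]
rack [array([-0.06802322,  0.00398494,  0.006     ]), array([-0.06489812, -0.00201955,  0.006     ])]
```

View pics/w6.png

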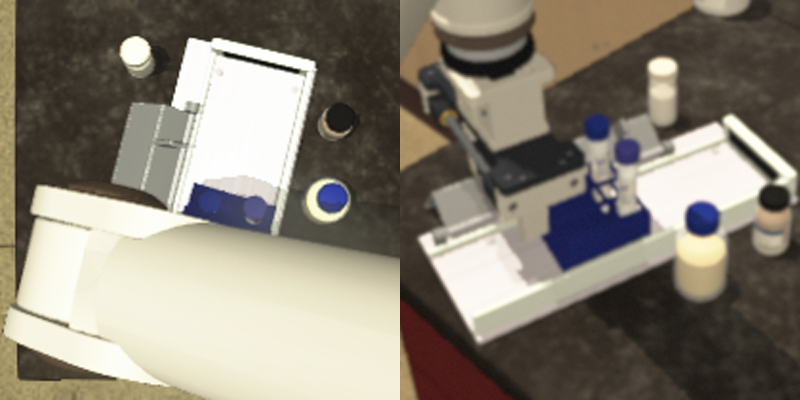

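The gate is at about 0.85 rad and the blade is clear of the channel, at (165,143) in the left crop. The rack is straight, moving, and its tubes are upright. I keep pushing.

```bash
python3 -m handwheel '{"xyz":[[-7,0,0],[-15,0,0],[-23,0,0],[-31,0,0],[-40,0,0],[-49,0,0],[-58,0,0],[-67,0,0],[-76,0,0],[-85,0,0],[-94,0,0],[-102,0,0]],"angular":[[0,0,0],[0,0,0],[0,0,0],[0,0,0],[0,0,0],[0,0,0],[0,0,0],[0,0,0],[0,0,0],[0,0,0],[0,0,0],[0,0,0]]}'
python3 - <<'E'
from h import *
s=sensors.read_state();q=np.load("q.npy"); print("tcp chute",inv(q,s["eef_pos"]))
P=[cams.snapshot(n) for n in("scene","top")]
print("rack",[inv(q,atz(p,o["position"],.006)) for p in P for o in nets.spot_point("rack",p)[:1]])
cv2.imwrite("pics/w7.png",np.hstack([cv2.resize(P[1]["color"][120:330,130:340,::-1],(400,400),interpolation=2),cv2.resize(P[0]["color"][140:340,120:320,::-1],(400,400),interpolation=2)]))
E
```

```text
time: 11.65
eef_pos: [0.5381, 0.29, 0.0178]
ee_rot: [[-0.966, 0.257, -0.004], [0.257, 0.966, 0.002], [0.004, 0.001, -1.0]]
contact_force: [-5.6, 3.7, 6.0]
gripper_width: 1.001
gripper_force: 3.7
tcp chute [-0.02303707  0.06441103  0.01778837]
rack [array([ 0.03540866, -0.00014491,  0.006     ])]
```

View pics/w7.png

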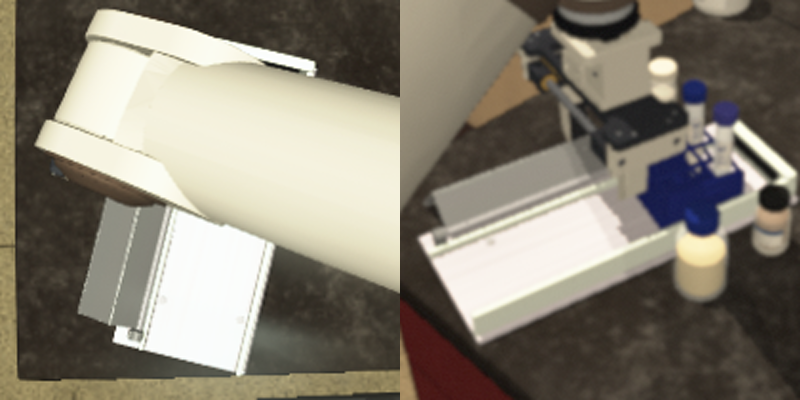

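```bash
python3 -m handwheel '{"xyz":[[-6,0,0],[-12,0,0],[-18,0,0],[-23,0,0],[-28,0,0],[-32,0,0],[-35,0,0],[-38,0,0],[-38,0,0]],"angular":[[0,0,0],[0,0,0],[0,0,0],[0,0,0],[0,0,0],[0,0,0],[0,0,0],[0,0,0],[0,0,0]]}'
python3 - <<'E'
from h import *
s=sensors.read_state();q=np.load("q.npy"); print("tcp chute",inv(q,s["eef_pos"]))
P=[cams.snapshot(n) for n in("scene",)]
print("rack",[inv(q,atz(p,o["position"],.006)) for p in P for o in nets.spot_point("rack",p)[:1]])
E
```

```text
time: 12.75
eef_pos: [0.575, 0.2793, 0.0176]
ee_rot: [[-0.966, 0.258, -0.004], [0.258, 0.966, 0.0], [0.003, -0.001, -1.0]]
contact_force: [-5.8, 3.2, 6.0]
gripper_width: 0.994
gripper_force: 4.3
tcp chute [0.01537832 0.06380343 0.01760874]
rack [array([ 0.06618036, -0.01139348,  0.006     ])]
```

Not at the stop yet, since the force is unchanged. A few more millimetres.

```bash
python3 -m handwheel '{"xyz":[[-2,0,0],[-4,0,0],[-6,0,0],[-6,0,0]],"angular":[[0,0,0],[0,0,0],[0,0,0],[0,0,0]]}'
python3 - <<'E'
from h import *
s=sensors.read_state();q=np.load("q.npy"); print("tcp chute",inv(q,s["eef_pos"]))
p=cams.snapshot("scene")
print("rack",[inv(q,atz(p,o["position"],.006)) for o in nets.spot_point("rack",p)[:1]])
cv2.imwrite("pics/w8.png",cv2.resize(p["color"][140:320,180:340,::-1],(640,720),interpolation=2)[:600])
E
```

```text
time: 13.25
eef_pos: [0.575, 0.2792, 0.0174]
ee_rot: [[-0.966, 0.257, -0.012], [0.257, 0.966, -0.0], [0.011, -0.003, -1.0]]
contact_force: [-19.3, 3.5, 13.9]
gripper_width: 0.996
gripper_force: 10.8
tcp chute [0.01544547 0.06371335 0.01743072]
rack [array([ 0.06326063, -0.00190668,  0.006     ])]
```

View pics/w8.png

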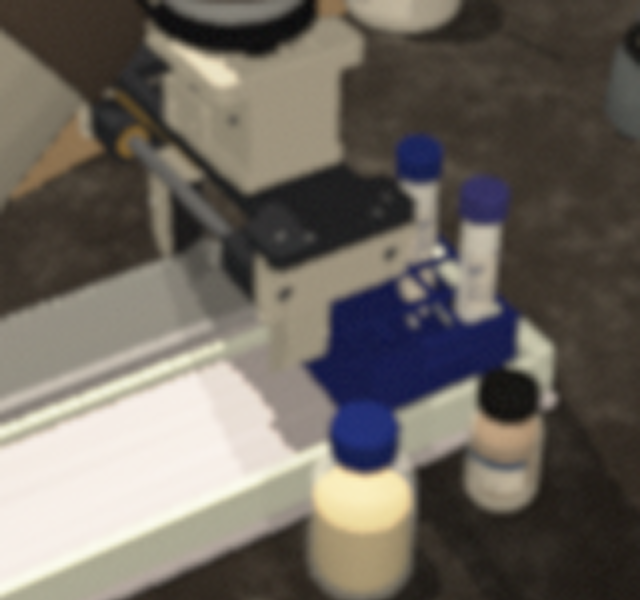

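The force has risen to 19 N, so the rack is at the stop with its tubes upright. I back off slightly, then raise gently so the gate follows shut.

```bash
python3 -m handwheel '{"xyz":[[4,0,0],[8,0,0],[10,0,0],[10,-1,-5],[10,-2,-10],[10,-4,-15],[10,-6,-20],[10,-8,-25],[10,-10,-30],[10,-11,-35],[10,-11,-40],[10,-11,-46]],"angular":[[0,0,0],[0,0,0],[0,0,0],[0,0,0],[0,0,0],[0,0,0],[0,0,0],[0,0,0],[0,0,0],[0,0,0],[0,0,0],[0,0,0]]}'
python3 -m handwheel '{"xyz":[[0,0,-8],[0,0,-20],[0,0,-40],[0,0,-65],[0,0,-95],[0,0,-125],[0,0,-150],[0,0,-150],[0,0,-150]],"angular":[[0,0,0],[0,0,0],[0,0,0],[0,0,0],[0,0,0],[0,0,0],[0,0,0],[0,0,0],[0,0,0]]}'
python3 - <<'E'
from h import *
q=np.load("q.npy")
P=[cams.snapshot(n) for n in("scene","wrist")]
for p in P: print("rack",[inv(q,atz(p,o["position"],.006)) for o in nets.spot_point("rack",p)[:1]],"blade",[np.round(o["position"]) for o in nets.spot_point("blade_tip",p)[:1]],np.round(proj(p,w(q,CH["blade_tip"]))))
cv2.imwrite("pics/w9.png",np.hstack([cv2.resize(P[1]["color"][:,:,::-1],(400,300)),cv2.resize(P[0]["color"][140:290,130:330,::-1],(400,300),interpolation=2)]))
E
```

```text
time: 14.55
eef_pos: [0.5702, 0.2666, 0.063]
ee_rot: [[-0.966, 0.26, -0.002], [0.26, 0.966, -0.003], [0.001, -0.004, -1.0]]
contact_force: [-0.1, -0.9, -0.6]
gripper_width: 0.999
gripper_force: 0.0
time: 15.45
eef_pos: [0.5709, 0.2689, 0.2153]
ee_rot: [[-0.966, 0.259, 0.002], [0.259, 0.966, 0.0], [-0.002, 0.001, -1.0]]
contact_force: [-0.2, -0.1, -0.1]
gripper_width: 1.0
gripper_force: 0.0
rack [array([ 0.06569394, -0.00474301,  0.006     ])] blade [array([239., 218.])] [[242. 216.]]
rack [array([ 0.06357483, -0.00207045,  0.006     ])] blade [array([230., 166.])] [[229. 168.]]
```

View pics/w9.png

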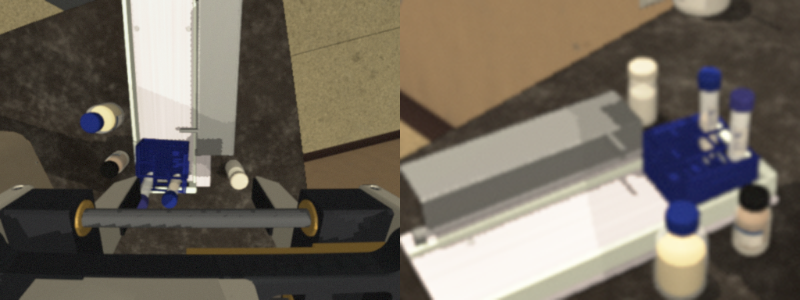

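The gate is shut behind the rack, the blade tip is where the shut model puts it, the rack is home and straight, the tubes stand, and the bystanders are untouched.

```bash
python3 -c "
from workcell import job
print(job.hand_in())"
```

```text
the job is handed in; nothing more can be done
None
```

I handed the job in at about 15.5 s of the 48 s allowed. The last pictures show the rack home against the end stop, both tubes standing in it, the gate shut behind it, and the bottle and vials in place; the hand-in returned no verdict.

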